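Draw the beaker carrier out of the draught guard and shut it

TASK

The steel beaker carrier lies crosswise inside the low draught guard, its long bar caught behind the front wall. Slide it along the bench, upright and without lifting it, turning it as it comes so that it passes lengthwise through the front opening, until all of it lies flat in front of the guard with at least a finger's width (1 cm) to spare. Then slide the guard's cover fully shut over the empty opening and leave the other things where they stand.

Things in the scene. Friction and masses are not known exactly. Their poses are not given: they have to be found in the camera images.
- guard: Draught guard, fixed: low box of 4 mm aluminium walls under a clear roof (underside 20 mm, top 24 mm above the bench), no floor. Origin on the bench, middle of the front opening, in the outer front face; +x into the guard (turned up to 0.2 rad from the robot's x), +y left. Footprint x 0 to 130 mm, y -185 to +135 mm. Opening y -45 to +45 mm; inner back wall at x 126, inner left wall at y 131 mm.
- slot_back (a point): Middle of the back edge of the guard's roof slot, at guard x = 100 mm, y = 0, on the roof's top. The slot is as wide as the front opening (90 mm), joins it and is open to the front, so that the tall holder can pass while the low bar stays under the roof.
- carrier: Loose steel beaker carrier, 0.5 to 0.8 kg: a cup-like round holder (outside diameter 66 mm, inside 56, height 50, open top, inner floor 8 mm up) with a flat bar 36 mm wide, 8 mm thick at its foot. Origin at the centre of the holder's underside; +x along the bar, whose end is 112 mm away. At the start the holder stands in the roof slot and the bar points roughly to the guard's +y under the roof.
- holder_rim (a point): Centre of the holder's open top, 50 mm above the underside; at the start about 50 mm behind the front face. The carrier slides with 4 to 10 N and turns freely about closed fingertips set down inside the holder; drawn out, and outside slantwise to the guard's -y, its bar swings round the opening's left edge and trails behind. Pulled hard while it binds, the holder tips.
- bar_corner_a (a point): One corner of the free end of the carrier's bar: 112 mm along the carrier's +x, 18 mm to its +y, top face.
- bar_corner_b (a point): The other corner of the free end of the carrier's bar: 112 mm along +x, 18 mm to -y, top face.
- cover (a joint): Sliding aluminium cover of the guard: plate 114 x 100 mm, top 30 mm above the bench, and a front skirt down to 3 mm, 6 to 10 mm before the guard's front face. Value in m: 0 = fully shut (end stop), grows as it slides to the guard's -y, up to 0.13; starts at 0.10 to 0.13. It slides with about 2 N and stays where left.
- cover_handle (a point): Top centre of the cover's handle: an upright black fin 60 mm long along the guard's x, 10 mm thick along y, standing 25 mm above the cover, its top 55 mm above the bench. It lies at guard x = 50 mm, y = minus the cover's value.
- dish: Loose white ceramic bowl, 90 mm across, 30 mm high; origin under its centre. Bystander.
- weight: Loose steel calibration weight with a knob, 38 mm across, 62 mm high; origin under its centre. Bystander.
- jar: Loose amber glass jar, 56 mm across, 75 mm high; origin under its centre. Bystander.
- balance: Laboratory balance, fixed: 270 x 190 mm, 84 mm high over its round pan, to the left of the guard; origin under its centre. Bystander.
Things that resemble listed ones, but are neither listed nor needed, are in the scene too. Of the things that look like the carrier, take the one that is farthest from the robot's base at the start.

How it is judged:
On the way, in this order (a step that is already met when the one before it is completed fails the run):
1. the whole carrier is out in front of the guard, flat on the bench, the cover still open (x of each of bar_corner_a, bar_corner_b in the frame of guard below -0.01 m and x of holder_rim in the frame of guard below -0.043 m and angle between carrier's own z axis and vertical below 0.06 rad and height (world z) of carrier below 0.006 m and value of joint cover above 0.08 m), for 0.2 s.
2. the cover is shut (value of joint cover below 0.005 m), for 0.2 s.
At the end, for the whole second after the job is handed in: The carrier lies flat at rest on the bench in front of the guard, both corners of its bar at least 10 mm and the holder's centre at least 43 mm before the guard's front face (so every part is 10 mm clear); the cover is shut to within 5 mm (x of each of bar_corner_a, bar_corner_b in the frame of guard below -0.01 m and x of holder_rim in the frame of guard below -0.043 m and angle between carrier's own z axis and vertical below 0.06 rad and height (world z) of carrier below 0.006 m and value of joint cover below 0.005 m and linear speed of carrier below 0.02 m/s); the robot touches nothing.
It fails at once if the carrier is lifted more than 25 mm off the bench (height (world z) of carrier above 0.025 m).
It fails at once if the carrier is tipped by more than 0.35 rad (angle between carrier's own z axis and vertical above 0.35 rad).
It fails at once if the dish is moved more than 20 mm (distance of dish from where it was at the start of the episode above 0.02 m).
It fails at once if the weight is moved more than 20 mm (distance of weight from where it was at the start of the episode above 0.02 m).
It fails at once if the jar is moved more than 20 mm (distance of jar from where it was at the start of the episode above 0.02 m).
It also fails if it takes over 61 s, if anything falls off the work surface, if the arm or the gripper's body presses on something with over 40 N, if the wrist force passes 120 N, or if a joint passes its speed limit or range.

ROBOT

A 6-joint arm with a two-finger parallel gripper is mounted at the origin on the work surface. World frame = base frame: x ahead of the robot, y to its left, z up, the work surface at z = 0. Lengths are in m, angles in rad, forces in N, time in s.
With the tool pointing down it reaches from about 0.225 to 0.875 m from the base axis. Payload 3.4 kg.
Tool frame: the origin (TCP) lies at the very end of the fingers, on their centre line; the grasp point (between the pads) lies 19 mm behind it; z points along the fingers, y is the line along which they close (so a half turn about z gives the same grasp; the last joint's range is limited). The gripper opens to 85 mm and grips with 20 to 120 N. Pads are 22 mm wide; open, the fingers measure 114 mm over their backs; the gripper's body (76 mm by 85 mm) begins 54 mm behind the grasp point. The pads swing forward as they close: fully open they stand 13 mm farther back than shut.
Start: joints at [-1.42, 0.276, 1.505, -0, 1.361, -0.121], TCP at [0.154, -0.554, 0.231] pointing down, gripper open.
Joint ranges: [-2.89, 2.89], [-0.75, 2.08], [0.22, 2.7], [-1.18, 4.32], [0.11, 2.71], [-2.7, 2.7]. Speed limits (rad/s): [2.57, 2.57, 3.14, 3.14, 3.14, 3.14].

INTERFACE

Orientations are given as a 3x3 rotation matrix whose columns are the frame's x, y, z axes.
In Python, from plant import bot gives the robot as it stands.
- The arm moves only by the tool arm_command, never from a script. Its arguments are lists of equal length, an entry for each row: "rotation": the turn, a rotation vector about the tool's x, y, z in degrees, a list of three; "slide": the shift along the tool's x, y, z in m, a list of three; "gripper": the opening in per cent of the stroke, from 0 (shut) to 100 (fully open). In form: {"rotation": [[ax, ay, az], ...], "slide": [[tx, ty, tz], ...], "gripper": [gripper, ...]}. A call has 1 to 12 rows; each row is the pose to reach, as a shift and turn from the pose commanded when the call began, along the tool's axes at that moment; what a row does not reach only later rows make up. A row lasts 1/10 s, in which the tool goes at most 50 mm and 8.59 degrees, less where a joint would pass 70% of its speed; a pose out of reach is approached as far as the arm can. A call with a gripper value outside its range is refused whole. The fingers move at their own pace and stop on an object; "newtons" is the grip in N (left out, the last holds). Time passes only in rows, so rows that repeat a pose let the fingers close. It gives the time, the measured TCP pose, the force, the opening and the grip force at its end, in the units of the state.
- bot.sense(): the state, without advancing time (a new reading comes with each control period).
- bot.grab_frame(name): name is "side" or "top"; returns a dict with "color" (384x512x3 uint8, blue, green, red), "fx", "fy", "cx", "cy" (pixels), "D" ([k1, k2, p1, p2, k3] as OpenCV has them; the pictures are not rectified), "eye" and "attitude" of the camera in the world. Camera axes: x right, y down, z forward; pixel columns grow to the right and rows downward; lengths in m; the calibration is good to about 2 mm. A picture is of the moment at which its call begins. There is no depth.
- bot.close_job(): hands the job in; it is judged then, once.
Trained networks look in a picture, given as the dict that the camera call returned (one of the last four; its "shot" number tells which), for a name from the list of things; names that differ only in an ending like _2 or _b are one class to them, and where a whole thing is asked for, a point or a joint stands for the part that bears it (a point fixed in the world has none). Each returns a list of dicts, best first, with "confidence" (0 to 1); they miss things now and then, are a little off and sometimes report something else, mostly with a low value. They report only what shows in the picture. A call takes as long as a camera call. They do not tell look-alikes from the thing itself.
- bot.search_frame(picture, thing): "point" ([x, y, z] in m, in world coordinates, good to about 4 mm: the middle of the surface that is visible of it).
- bot.mark_of(picture, thing): "point" ([x, y, z] in m, in world coordinates, good to about 4 mm: a listed point, or the origin of a listed thing).
The state is a dict: "t": time; "qpos": joint angles; "dq": joint speeds; "effort": joint torques, N m; "position": TCP position; "tcp_rot": TCP orientation; "contact_force": force on the tool from outside, world axes, zero at the start; "ft_torque": the same for the moment, N m; "gripper_width": opening from 0.0 (shut) to 1.0 (fully open); "grasp_force": force on a finger pad.
Only numpy, scipy, OpenCV 4.12 (cv2) and the standard library are available. Lean on these libraries where they do the work, as an engineer would, in place of code of your own. Each camera call takes 0.05 s, during which the arm holds its last target. There are 200 camera calls.

## Working session

There is one attempt and no reset: what is moved stays moved. The work goes in short steps, Python scripts to look and compute and a tool call to move; the robot and the scene stay as the last step left them, time stands still between calls to the robot, and variables do not carry over. Pictures are saved under pics/ and viewed, at most 10 in all, crops included, and the job is handed in when it is done.

Besides the shell and the picture viewer there is one more tool, called after ">>>" as name(argument=value, ...), one argument or row to a line, values as JSON. arm_command: Moves the arm, as the interface text tells. Its arguments: {"type":"object","properties":{"rotation":{"type":"array"},"slide":{"type":"array"},"gripper":{"type":"array"},"newtons":{"type":"number"}},"required":["rotation","slide","gripper"]}

```bash
mkdir -p pics; ls; cat > h.py <<'E'
from plant import bot
import numpy as np, cv2
def look(names=("top","side")):
    return {n:bot.grab_frame(n) for n in names}
def px(f,p):
    R=np.array(f["attitude"]);
    if R.shape!=(3,3): raise Exception(R)
    K=np.array([[f["fx"],0,f["cx"]],[0,f["fy"],f["cy"]],[0,0,1]])
    pc=(np.atleast_2d(p)-f["eye"])@R
    return cv2.projectPoints(pc,np.zeros(3),np.zeros(3),K,np.array(f["D"],float))[0].reshape(-1,2)
def ray(f,uv,z):
    K=np.array([[f["fx"],0,f["cx"]],[0,f["fy"],f["cy"]],[0,0,1]])
    n=cv2.undistortPoints(np.array(uv,float).reshape(-1,1,2),K,np.array(f["D"],float)).reshape(-1,2)
    d=np.c_[n,np.ones(len(n))]@np.array(f["attitude"]).T
    return np.array(f["eye"])+d*((z-f["eye"][2])/d[:,2])[:,None]
E
python3 - <<'E'
from h import *
np.set_printoptions(precision=3,suppress=True)
F=look()
for n,f in F.items():
    cv2.imwrite(f"pics/{n}0.png",f["color"]); print(n,f["eye"],np.array(f["attitude"]).tolist())
    for t in ["guard","slot_back","carrier","holder_rim","bar_corner_a","cover_handle","cover","dish","weight","jar","balance"]:
        for d in bot.mark_of(f,t)[:4]:
            print(n,t,round(d["confidence"],2),np.round(d["point"],3),px(f,d["point"])[0].round())
print(bot.sense())
E
```

```text
pics
top [0.342 0.023 1.088] [[0.011562228991044398, -0.9812611120841674, 0.19233550055073484], [-0.9999019559920597, -0.012865419939929143, -0.0055280532760039365], [0.00789894068921383, -0.19225272658953982, -0.9813136582433142]]
top slot_back 0.82 [0.687 0.038 0.022] [245. 151.]
top slot_back 0.49 [ 0.618 -0.056  0.057] [276. 169.]
top carrier 0.95 [ 0.64   0.049 -0.   ] [241. 167.]
top carrier 0.74 [0.389 0.164 0.003] [202. 247.]
top carrier 0.58 [ 0.417 -0.175 -0.   ] [313. 239.]
top holder_rim 0.89 [0.639 0.049 0.049] [241. 163.]
top holder_rim 0.88 [ 0.419 -0.172  0.048] [315. 237.]
top holder_rim 0.77 [0.39  0.163 0.05 ] [200. 245.]
top bar_corner_a 0.95 [0.344 0.267 0.011] [166. 261.]
top bar_corner_a 0.85 [ 0.458 -0.064  0.007] [277. 224.]
top bar_corner_a 0.68 [0.314 0.251 0.011] [171. 271.]
top bar_corner_a 0.58 [ 0.416 -0.06   0.008] [276. 238.]
top cover_handle 0.67 [ 0.62  -0.056  0.058] [276. 169.]Traceback (most recent call last):
  File "<stdin>", line 7, in <module>
ValueError: it knows: balance, bar_corner, carrier, cover_handle, dish, guard, holder_rim, jar, slot_back, weight
```

```bash
python3 - <<'E'
from h import *
np.set_printoptions(precision=3,suppress=True)
F=look()
for n,f in F.items():
    cv2.imwrite(f"pics/{n}1.png",f["color"]) 
    for t in ["guard","slot_back","carrier","holder_rim","bar_corner","cover_handle","dish","weight","jar","balance"]:
        for d in bot.mark_of(f,t)[:6]:
            if n=="side" or t in("guard","dish","weight","jar","balance","cover_handle","slot_back"):print(n,t,round(d["confidence"],2),np.round(d["point"],3),px(f,d["point"])[0].round())
a=F["top"]["color"][90:300,120:390]; cv2.imwrite("pics/a1.png",cv2.resize(a,None,fx=2.8,fy=2.8,interpolation=2))
print(bot.sense()["t"])
E
```

```text
top slot_back 0.89 [0.688 0.04  0.024] [244. 150.]
top cover_handle 0.63 [ 0.62  -0.058  0.056] [276. 169.]
top dish 0.76 [ 0.38  -0.302 -0.003] [355. 251.]
top weight 0.57 [ 0.375  0.324 -0.   ] [148. 250.]
top jar 0.71 [ 0.606 -0.39  -0.002] [380. 179.]
top balance 0.88 [ 0.643  0.412 -0.001] [126. 165.]
side guard 0.75 [0.588 0.054 0.003] [240. 202.]
side slot_back 0.68 [0.692 0.035 0.023] [219. 182.]
side carrier 0.78 [ 0.416 -0.174  0.003] [336. 190.]
side carrier 0.62 [0.639 0.048 0.004] [229. 195.]
side holder_rim 0.81 [0.386 0.163 0.05 ] [271. 233.]
side holder_rim 0.56 [ 0.419 -0.172  0.053] [336. 174.]
side bar_corner 0.88 [ 0.459 -0.066  0.006] [303. 199.]
side bar_corner 0.86 [0.348 0.267 0.01 ] [254. 278.]
side bar_corner 0.83 [0.315 0.25  0.006] [271. 282.]
side bar_corner 0.61 [ 0.422 -0.06   0.007] [313. 204.]
side cover_handle 0.62 [ 0.624 -0.058  0.057] [257. 167.]
side dish 0.76 [ 0.385 -0.304  0.001] [367. 177.]
side weight 0.94 [0.378 0.326 0.001] [224. 290.]
side jar 0.84 [ 0.607 -0.391 -0.003] [322. 151.]
side jar 0.67 [ 0.591  0.055 -0.   ] [239. 203.]
side balance 0.94 [ 0.644  0.413 -0.001] [118. 258.]
1.5
```

View pics/a1.png

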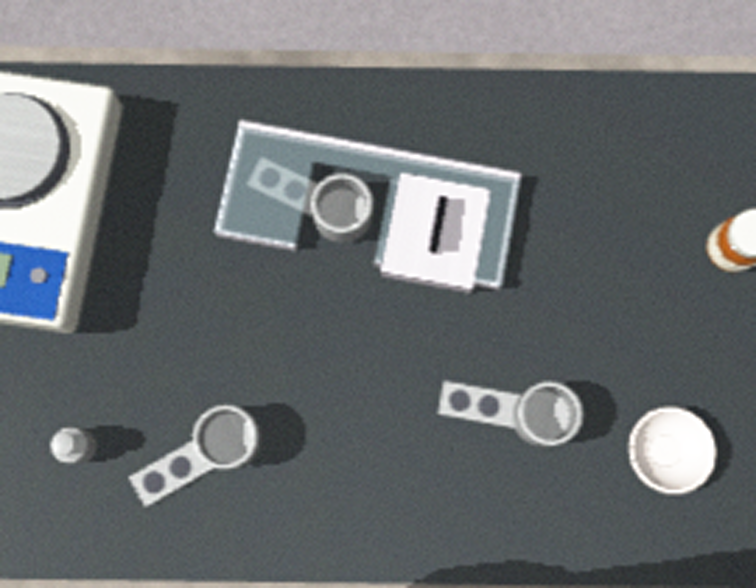

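View pics/side1.png

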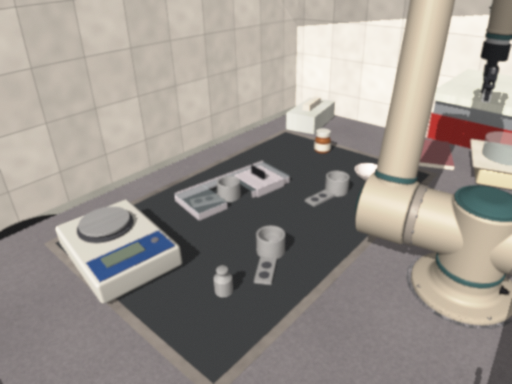

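Top crop (2.8× of offset 120,90): three carriers – one in the guard at crop (342,203) = image (241,163), decoys at image (200,245) and (315,237). The guard one is farthest (x=0.64), so it is the target; its bar points left under the roof. The cover is at the right, with its fin at (276,169).

```bash
python3 - <<'E'
from h import *
np.set_printoptions(precision=4,suppress=True)
f=bot.grab_frame("top")
c=np.array([[240,122],[520,175],[216,235],[500,288],[297,249],[250,176],[263,157]])/2.8+[120,90]-0.3
p=ray(f,c,0.024); print(p)
# guard rigid fit roof corners: BL(130,135) BR(130,-185) FL(0,135) FR(0,-185), opening left edge (0,45)
g=np.array([[.13,.135],[.13,-.185],[0,.135],[0,-.185],[0,.045]])
q=p[:5,:2]; A=(g-g.mean(0)); B=q-q.mean(0)
th=np.arctan2((A[:,0]*B[:,1]-A[:,1]*B[:,0]).sum(),(A*B).sum())
R=np.array([[np.cos(th),-np.sin(th)],[np.sin(th),np.cos(th)]])
o=q.mean(0)-R@g.mean(0); print("th",th,"o",o,"res",q-(g@R.T+o))
sb=[.688,.038]
print("slot_back pred",R@[.1,0]+o)
for n,v in dict(rim=[.639,.049],handle=[.621,-.057],jar=[.606,-.39],weight=[.377,.325],d1=[.39,.163],d2=[.419,-.172],d1b=[.33,.26],d2b=[.44,-.062],dish=[.382,-.303]).items(): print(n,R.T@(np.array(v)-o))
s=bot.sense(); print(s["position"],np.array(s["tcp_rot"]).tolist())
f["color"]
a=f["color"][125:185,190:320]; cv2.imwrite("pics/c2.png",cv2.resize(a,None,fx=6,fy=6,interpolation=2))
E
```

```text
[[ 0.7418  0.1627  0.024 ]
 [ 0.6839 -0.1522  0.024 ]
 [ 0.6103  0.1844  0.024 ]
 [ 0.5548 -0.128   0.024 ]
 [ 0.5956  0.0948  0.024 ]
 [ 0.6785  0.1493  0.024 ]
 [ 0.7009  0.1355  0.024 ]]
th -0.17703414509728443 o [0.588  0.0523] res [[ 0.002   0.0004]
 [ 0.0005  0.0005]
 [-0.0016 -0.0008]
 [-0.0006  0.0018]
 [-0.0003 -0.0018]]
slot_back pred [0.6865 0.0347]
rim [0.0507 0.0057]
handle [ 0.0517 -0.1018]
jar [ 0.0956 -0.4322]
weight [-0.2558  0.2313]
d1 [-0.2144  0.0741]
d2 [-0.1269 -0.2506]
d1b [-0.2906  0.159 ]
d2b [-0.1256 -0.1386]
dish [-0.1402 -0.3861]
[ 0.1544 -0.5539  0.2313] [[0.9633062500971334, 0.268404672048826, 2.3370090832070664e-05], [0.2684046730426316, -0.9633062452058287, -9.714075224548512e-05], [-3.560477299477929e-06, 9.984893536601017e-05, -0.9999999950087565]]
```

View pics/c2.png

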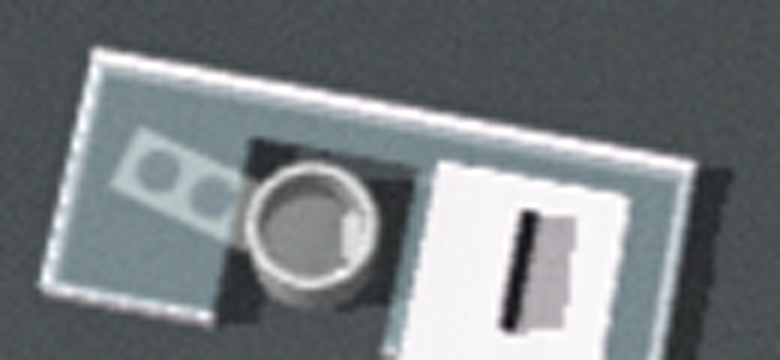

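The close crop confirms the guarded carrier: holder at crop (312,225), bar end at (128,158) under the roof. I'll work out the bar angle and the approach.

```bash
cat >> h.py <<'E'
TH=-0.177; O=np.array([.588,.0523]); RG=np.array([[np.cos(TH),-np.sin(TH)],[np.sin(TH),np.cos(TH)]])
def g2w(p): return RG@np.array(p[:2],float)+O
def w2g(p): return RG.T@(np.array(p[:2],float)-O)
def rel(targets):
    "targets: rows of (gx,gy,z,tool yaw deg in the guard frame) -> slide, rotation rows"
    from scipy.spatial.transform import Rotation as Ro
    s=bot.sense(); T=np.array(s["tcp_rot"]); p=np.array(s["position"])
    y0=np.degrees(np.arctan2(T[1,0],T[0,0]))-np.degrees(TH)
    print("now guard",(w2g(p)*1000).round(1),"z",p[2].round(4),"yaw",y0.round(1),"t",s["t"],"F",np.round(s["contact_force"],1),"w",s["gripper_width"],s["grasp_force"])
    for t in targets:
        d=np.r_[g2w(t),t[2]]-p
        print("slide",(T.T@d).round(4).tolist(),"rotz",round(y0-t[3],1))
E
python3 - <<'E'
from h import *
f=bot.grab_frame("top")
c=np.array([[145,128],[112,188]])/6+[190,125]
p=ray(f,c,.008); e=w2g(p.mean(0)); r=w2g([.639,.049])
print(w2g(p[0]),w2g(p[1]),e,r,np.hypot(*(e-r)),np.degrees(np.arctan2(*(e-r)[::-1])))
rel([(.0507,.0057,.12,70),(.0507,.0057,.014,70)])
E
```

```text
[0.10001938 0.10234084] [0.0643353  0.11256396] [0.08217734 0.1074524 ] [0.05078425 0.0057315 ] 0.106455005098749 72.84873623785884
now guard [-320.1 -673.1] z 0.2313 yaw 25.7 t 1.6 F [-0.2 -0.5  0.5] w 0.9968144082576089 0.0
slide [0.6286, -0.4507, 0.1113] rotz -44.3
slide [0.6286, -0.4507, 0.2173] rotz -44.3
```

>>> arm_command(
  rotation=[
    [0,0,-47],
    [0,0,-47],
    [0,0,-47],
    [0,0,-47],
    [0,0,-47],
    [0,0,-47],
    [0,0,-47],
    [0,0,-47],
    [0,0,-47],
    [0,0,-47],
    [0,0,-47],
    [0,0,-47],
  ],
  slide=[
    [0.629,-0.451,0.1],
    [0.629,-0.451,0.1],
    [0.629,-0.451,0.1],
    [0.629,-0.451,0.1],
    [0.629,-0.451,0.1],
    [0.629,-0.451,0.1],
    [0.629,-0.451,0.1],
    [0.629,-0.451,0.1],
    [0.629,-0.451,0.1],
    [0.629,-0.451,0.1],
    [0.629,-0.451,0.1],
    [0.629,-0.451,0.1],
  ],
  gripper=[0,0,0,0,0,0,0,0,0,0,0,0],
  newtons=25,
)

```text
t: 2.8
position: [0.5283, -0.0883, 0.1544]
tcp_rot: [[0.46, 0.888, 0.001], [0.888, -0.46, -0.001], [-0.0, 0.001, -1.0]]
contact_force: [-0.1, -1.7, -0.3]
gripper_width: 0.001
grasp_force: 0.0
```

```bash
python3 -c "
from h import *
rel([(.0507,.0057,.10,73)])"
```

```text
now guard [ -34.  -148.9] z 0.1544 yaw 72.7 t 2.8 F [-0.1 -1.7 -0.3] w 0.000731290407372335 0.0
slide [0.1728, 0.035, 0.0544] rotz -0.3
```

>>> arm_command(
  rotation=[
    [0,0,0],
    [0,0,0],
    [0,0,0],
    [0,0,0],
    [0,0,0],
    [0,0,0],
    [0,0,0],
  ],
  slide=[
    [0.173,0.035,0.054],
    [0.173,0.035,0.054],
    [0.173,0.035,0.054],
    [0.173,0.035,0.054],
    [0.173,0.035,0.054],
    [0.173,0.035,0.054],
    [0.173,0.035,0.054],
  ],
  gripper=[0,0,0,0,0,0,0],
)

```text
t: 3.5
position: [0.6373, 0.0466, 0.1006]
tcp_rot: [[0.461, 0.887, -0.0], [0.887, -0.461, -0.001], [-0.001, -0.0, -1.0]]
contact_force: [0.0, 0.2, -1.0]
gripper_width: 0.001
grasp_force: 0.0
```

```bash
python3 - <<'E'
from h import *
F=look()
for n,f in F.items():
    a=f["color"][125:185,190:320] if n=="top" else f["color"][130:230,160:310]
    cv2.imwrite(f"pics/{n}3.png",cv2.resize(a,None,fx=5,fy=5,interpolation=2))
    print(n,[(round(d["confidence"],2),w2g(d["point"]).round(4)) for d in bot.mark_of(f,"holder_rim")])
rel([(.0507,.0057,.014,73)])
E
```

```text
top [(0.56, array([-0.1278, -0.2499])), (0.43, array([0.052 , 0.0064]))]
side [(0.81, array([-0.1276, -0.2496])), (0.76, array([-0.2169,  0.0723])), (0.68, array([0.0525, 0.0087])), (0.62, array([0.1043, 0.003 ]))]
now guard [49.9  2.8] z 0.1012 yaw 72.6 t 3.7 F [ 0.6 -0.2  0.5] w -0.002038924492502023 0.0
slide [0.003, -0.0002, 0.0872] rotz -0.4
```

View pics/side3.png

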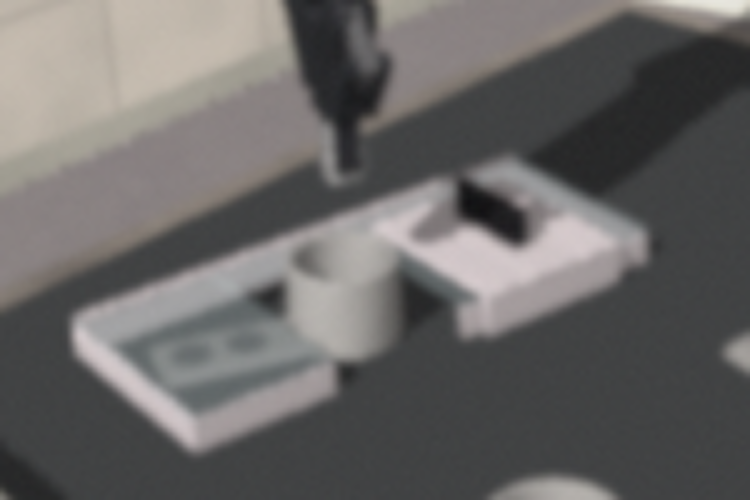

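The fingertips (crop 345,180) stand over the holder mouth (crop 345,258). I'll go down, then spread the fingers gently inside the holder.

>>> arm_command(
  rotation=[
    [0,0,0],
    [0,0,0],
    [0,0,0],
    [0,0,0],
    [0,0,0],
    [0,0,0],
    [0,0,0],
    [0,0,0],
    [0,0,0],
  ],
  slide=[
    [0.003,0,0.03],
    [0.003,0,0.06],
    [0.003,0,0.08],
    [0.003,0,0.085],
    [0.003,0,0.085],
    [0.003,0,0.085],
    [0.003,0,0.085],
    [0.003,0,0.085],
    [0.003,0,0.085],
  ],
  gripper=[0,0,0,0,0,45,45,45,45],
  newtons=20,
)

```text
t: 4.6
position: [0.6406, 0.0497, 0.0168]
tcp_rot: [[0.461, 0.888, 0.003], [0.888, -0.461, -0.001], [0.001, 0.003, -1.0]]
contact_force: [1.2, -1.4, 2.9]
gripper_width: 0.299
grasp_force: 18.7
```

```bash
python3 -c "
from h import *
rel([(.04,0,.016,68),(.028,-.004,.016,64),(.015,-.006,.016,58),(0,-.006,.016,50)])"
```

```text
now guard [52.3  6.7] z 0.0168 yaw 72.7 t 4.6 F [ 1.2 -1.4  2.9] w 0.29877439453084154 18.744271763960683
slide [-0.0101, -0.0097, 0.0007] rotz 4.7
slide [-0.0175, -0.02, 0.0007] rotz 8.7
slide [-0.0232, -0.0318, 0.0006] rotz 14.7
slide [-0.0277, -0.0461, 0.0006] rotz 22.7
```

>>> arm_command(
  rotation=[
    [0,0,2],
    [0,0,5],
    [0,0,7],
    [0,0,9],
    [0,0,12],
    [0,0,15],
    [0,0,19],
    [0,0,23],
    [0,0,23],
  ],
  slide=[
    [-0.005,-0.005,0],
    [-0.01,-0.01,0],
    [-0.014,-0.015,0],
    [-0.0175,-0.02,0],
    [-0.02,-0.026,0],
    [-0.023,-0.032,0],
    [-0.0255,-0.039,0],
    [-0.028,-0.046,0],
    [-0.028,-0.046,0],
  ],
  gripper=[45,45,45,45,45,45,45,45,45],
  newtons=30,
)

```text
t: 5.5
position: [0.5864, 0.0464, 0.0167]
tcp_rot: [[0.771, 0.637, 0.003], [0.637, -0.771, -0.0], [0.002, 0.002, -1.0]]
contact_force: [2.2, -0.8, 5.6]
gripper_width: 0.301
grasp_force: 28.2
```

```bash
python3 - <<'E'
from h import *
f=bot.grab_frame("top"); a=f["color"][125:205,190:320]
cv2.imwrite("pics/t4.png",cv2.resize(a,None,fx=6,fy=6,interpolation=2))
s=bot.grab_frame("side")
for q in (f,s):
  for n in ("bar_corner","holder_rim"): print(n,[(round(d["confidence"],2),w2g(d["point"]).round(4),round(d["point"][2],3)) for d in bot.mark_of(q,n)])
rel([(-.01,-.008,.016,45),(-.03,-.008,.016,30),(-.06,-.006,.016,15),(-.1,0,.016,0),(-.135,0,.016,0)])
E
```

```text
bar_corner [(0.85, array([-0.1492, -0.1428]), 0.009), (0.78, array([-0.1069, -0.139 ]), 0.006)]
holder_rim [(0.96, array([-0.1278, -0.2533]), 0.048)]
bar_corner [(0.88, array([-0.2979,  0.1452]), 0.007), (0.74, array([-0.1058, -0.1394]), 0.009), (0.64, array([-0.2727,  0.1688]), 0.009), (0.62, array([-0.1474, -0.1419]), 0.011)]
holder_rim [(0.85, array([-0.1279, -0.2509]), 0.051), (0.78, array([-0.0029, -0.0069]), 0.048), (0.6, array([-0.2201,  0.0752]), 0.049), (0.41, array([ 0.0553, -0.0992]), 0.057)]
now guard [-0.5 -6.2] z 0.0166 yaw 49.8 t 5.8 F [ 1.5 -1.2  8.1] w 0.3039127623845921 28.32681170284559
slide [-0.0076, -0.0061, 0.0006] rotz 4.8
slide [-0.0205, -0.0214, 0.0006] rotz 19.8
slide [-0.0383, -0.0456, 0.0005] rotz 34.8
slide [-0.0596, -0.08, 0.0004] rotz 49.8
slide [-0.0822, -0.1067, 0.0004] rotz 49.8
```

View pics/t4.png

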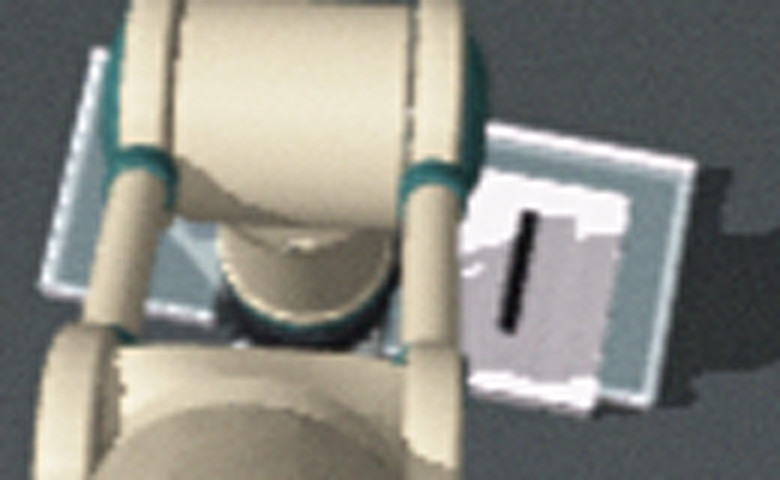

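The arm hides most of it, but the bar edge near crop (190,250) and the holder found at guard (-3,-7) mm agree with the plan. I'll continue out.

>>> arm_command(
  rotation=[
    [0,0,5],
    [0,0,10],
    [0,0,15],
    [0,0,20],
    [0,0,25],
    [0,0,30],
    [0,0,35],
    [0,0,39],
    [0,0,43],
    [0,0,47],
    [0,0,50],
    [0,0,50],
  ],
  slide=[
    [-0.0075,-0.006,0],
    [-0.012,-0.011,0],
    [-0.0165,-0.016,0],
    [-0.0205,-0.0215,0],
    [-0.0265,-0.0295,0],
    [-0.0325,-0.0375,0],
    [-0.0385,-0.0455,0],
    [-0.044,-0.054,0],
    [-0.049,-0.063,0],
    [-0.0545,-0.0715,0],
    [-0.0595,-0.08,0],
    [-0.0595,-0.08,0],
  ],
  gripper=[45,45,45,45,45,45,45,45,45,45,45,45],
)

```text
t: 7.0
position: [0.4899, 0.0704, 0.0165]
tcp_rot: [[0.984, -0.18, 0.003], [-0.18, -0.984, 0.0], [0.003, -0.001, -1.0]]
contact_force: [0.8, -1.1, 6.2]
gripper_width: 0.305
grasp_force: 28.5
```

```bash
python3 - <<'E'
from h import *
s=bot.grab_frame("side")
for n in ("bar_corner","holder_rim"): print(n,[(round(d["confidence"],2),w2g(d["point"]).round(4),round(d["point"][2],3)) for d in bot.mark_of(s,n)])
a=s["color"][140:260,170:330]; cv2.imwrite("pics/s5.png",cv2.resize(a,None,fx=5,fy=5,interpolation=2))
rel([(-.14,0,.016,0)])
E
```

```text
bar_corner [(0.97, array([-0.2738,  0.1693]), 0.013), (0.92, array([-0.1088, -0.1441]), 0.003), (0.89, array([0.0126, 0.018 ]), 0.008), (0.87, array([-0.1489, -0.1441]), 0.009), (0.77, array([ 0.0073, -0.0112]), 0.012), (0.6, array([-0.3008,  0.1453]), 0.006)]
holder_rim [(0.96, array([-0.1267, -0.2504]), 0.051), (0.66, array([-0.1017,  0.0005]), 0.05), (0.58, array([-0.2195,  0.0748]), 0.053)]
now guard [-99.9   0.5] z 0.0165 yaw -0.2 t 7.15 F [-0.4 -0.9  9.4] w 0.3014592492807973 28.64603583340795
slide [-0.0401, 0.0007, 0.0004] rotz -0.2
```

View pics/s5.png

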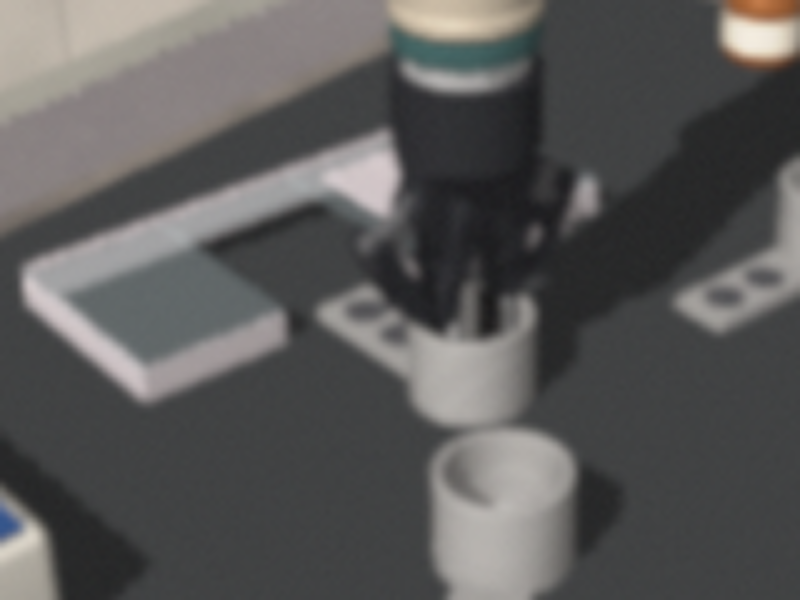

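The carrier is lengthwise in the opening: bar end at crop (320,315), holder at (470,370), not tilted. I'll pull 45 mm more, release and rise.

>>> arm_command(
  rotation=[
    [0,0,0],
    [0,0,0],
    [0,0,0],
    [0,0,0],
    [0,0,0],
    [0,0,0],
    [0,0,0],
    [0,0,0],
    [0,0,0],
    [0,0,0],
    [0,0,0],
    [0,0,0],
  ],
  slide=[
    [-0.01,0,0],
    [-0.02,0,0],
    [-0.03,0,0],
    [-0.04,0,0],
    [-0.045,0,0],
    [-0.045,0,0],
    [-0.045,0,0],
    [-0.045,0,-0.003],
    [-0.045,0,-0.005],
    [-0.045,0,-0.03],
    [-0.045,0,-0.06],
    [-0.045,0,-0.09],
  ],
  gripper=[45,45,45,45,45,10,10,10,10,10,0,0],
)

```text
t: 8.35
position: [0.4433, 0.0782, 0.1059]
tcp_rot: [[0.984, -0.181, -0.003], [-0.181, -0.984, -0.0], [-0.003, 0.001, -1.0]]
contact_force: [-0.1, 1.1, -0.3]
gripper_width: -0.002
grasp_force: 0.0
```

```bash
python3 - <<'E'
from h import *
F=look()
for q in F.values():
  for n in ("bar_corner","holder_rim","carrier","cover_handle"): print(n,[(round(d["confidence"],2),w2g(d["point"]).round(4),round(d["point"][2],3)) for d in bot.mark_of(q,n)])
rel([(.05,-.145,.11,0),(.05,-.145,.037,0)])
E
```

```text
bar_corner [(0.88, array([-0.1107, -0.1355]), 0.008), (0.87, array([-0.2727,  0.1664]), 0.011), (0.82, array([-0.3044,  0.1481]), 0.01), (0.73, array([-0.1497, -0.1397]), 0.009), (0.29, array([ 0.0946, -0.4317]), 0.001)]
holder_rim [(0.95, array([-0.1266, -0.2507]), 0.048), (0.77, array([-0.2159,  0.074 ]), 0.048)]
carrier [(0.9, array([-0.1249, -0.2542]), 0.001), (0.56, array([-0.2182,  0.0761]), 0.002), (0.48, array([-0.147 ,  0.0006]), 0.004)]
cover_handle [(0.85, array([ 0.05  , -0.1024]), 0.055)]
bar_corner [(0.92, array([-0.1099, -0.1411]), 0.003), (0.86, array([-0.2692,  0.1703]), 0.01), (0.82, array([-0.1462, -0.1431]), 0.007), (0.81, array([-0.3008,  0.1458]), 0.007), (0.69, array([-0.035 , -0.0139]), 0.012), (0.65, array([-0.0346,  0.0173]), 0.006)]
holder_rim [(0.75, array([-0.129 , -0.2506]), 0.052), (0.62, array([-0.1432, -0.0003]), 0.051), (0.62, array([-0.2196,  0.0744]), 0.051)]
carrier [(0.89, array([-0.1473, -0.0065]), 0.001), (0.89, array([-0.2151,  0.076 ]), -0.001), (0.67, array([-0.1304, -0.2505]), -0.002)]
cover_handle [(0.63, array([ 0.0521, -0.1   ]), 0.056), (0.24, array([-0.1463,  0.0024]), 0.003)]
now guard [-1.466e+02  1.000e-01] z 0.1044 yaw -0.3 t 8.85 F [ 0.8 -0.2  1. ] w 0.00047614843241573806 0.0
slide [0.1973, 0.1441, -0.006] rotz -0.3
slide [0.1975, 0.1441, 0.067] rotz -0.3
```

Step one is done: bar corners at x≈-35 mm, holder at -145 mm. Next the closed fingers go down beyond the fin.

>>> arm_command(
  rotation=[
    [0,0,0],
    [0,0,0],
    [0,0,0],
    [0,0,0],
    [0,0,0],
    [0,0,0],
    [0,0,0],
    [0,0,0],
    [0,0,0],
    [0,0,0],
    [0,0,0],
  ],
  slide=[
    [0.198,0.14,0],
    [0.198,0.14,0],
    [0.198,0.14,0],
    [0.198,0.14,0],
    [0.198,0.14,0],
    [0.198,0.14,0],
    [0.198,0.14,0.03],
    [0.198,0.14,0.06],
    [0.198,0.14,0.067],
    [0.198,0.14,0.067],
    [0.198,0.14,0.067],
  ],
  gripper=[0,0,0,0,0,0,0,0,0,0,0],
)

```text
t: 9.95
position: [0.6144, -0.0951, 0.0393]
tcp_rot: [[0.984, -0.181, 0.001], [-0.181, -0.984, -0.0], [0.001, 0.0, -1.0]]
contact_force: [0.7, 0.4, -0.1]
gripper_width: 0.002
grasp_force: 0.0
```

```bash
python3 -c "
from h import *
rel([(.05,-.115,.037,0),(.05,-.026,.037,0),(.05,-.0195,.037,0)])"
```

```text
now guard [  51.9 -140.4] z 0.0393 yaw -0.3 t 9.95 F [ 0.7  0.4 -0.1] w 0.002009124600873744 0.0
slide [-0.002, -0.0254, 0.0023] rotz -0.3
slide [-0.0024, -0.1144, 0.0022] rotz -0.3
slide [-0.0025, -0.1209, 0.0022] rotz -0.3
```

>>> arm_command(
  rotation=[
    [0,0,0],
    [0,0,0],
    [0,0,0],
    [0,0,0],
    [0,0,0],
    [0,0,0],
    [0,0,0],
    [0,0,0],
    [0,0,0],
    [0,0,0],
    [0,0,0],
    [0,0,0],
  ],
  slide=[
    [-0.002,-0.01,0.001],
    [-0.002,-0.02,0.001],
    [-0.002,-0.03,0.001],
    [-0.002,-0.04,0.001],
    [-0.002,-0.05,0.001],
    [-0.002,-0.06,0.001],
    [-0.002,-0.07,0.001],
    [-0.002,-0.08,0.001],
    [-0.002,-0.09,0.001],
    [-0.002,-0.1,0.001],
    [-0.002,-0.107,0.001],
    [-0.002,-0.11,0.001],
  ],
  gripper=[0,0,0,0,0,0,0,0,0,0,0,0],
)

```text
t: 11.15
position: [0.632, 0.0142, 0.0373]
tcp_rot: [[0.984, -0.18, 0.0], [-0.18, -0.984, 0.0], [0.0, -0.0, -1.0]]
contact_force: [1.2, -1.1, 1.5]
gripper_width: -0.002
grasp_force: 0.8
```

>>> arm_command(
  rotation=[
    [0,0,0],
    [0,0,0],
    [0,0,0],
    [0,0,0],
  ],
  slide=[
    [0,-0.002,0],
    [0,-0.004,0],
    [0,-0.006,0],
    [0,-0.006,0],
  ],
  gripper=[0,0,0,0],
)

```text
t: 11.55
position: [0.6328, 0.0193, 0.0373]
tcp_rot: [[0.983, -0.181, -0.0], [-0.181, -0.983, 0.0], [-0.0, -0.0, -1.0]]
contact_force: [0.9, -1.1, 0.1]
gripper_width: -0.003
grasp_force: 0.3
```

```bash
python3 - <<'E'
from h import *
for q in look().values():
  for n in ("cover_handle",): print(n,[(round(d["confidence"],2),w2g(d["point"]).round(4),round(d["point"][2],3)) for d in bot.mark_of(q,n)])
rel([(.05,-.0195,.037,0)])
E
```

```text
cover_handle []
cover_handle [(0.83, array([ 0.0518, -0.0039]), 0.057)]
now guard [ 49.5 -24.6] z 0.0372 yaw -0.3 t 11.75 F [ 0.3 -0.2  0.7] w -0.003723893095145425 0.049318192759528756
slide [0.0004, -0.0051, 0.0002] rotz -0.3
```

>>> arm_command(
  rotation=[
    [0,0,0],
    [0,0,0],
    [0,0,0],
    [0,0,0],
  ],
  slide=[
    [0,-0.002,0],
    [0,-0.004,0],
    [0,-0.005,0],
    [0,-0.005,0],
  ],
  gripper=[0,0,0,0],
)

```text
t: 12.15
position: [0.6334, 0.0243, 0.0372]
tcp_rot: [[0.984, -0.181, -0.001], [-0.181, -0.984, 0.0], [-0.001, 0.0, -1.0]]
contact_force: [-1.7, -0.7, -0.4]
gripper_width: 0.0
grasp_force: 0.5
```

>>> arm_command(
  rotation=[
    [0,0,0],
    [0,0,0],
    [0,0,0],
  ],
  slide=[
    [0,-0.0015,0],
    [0,-0.003,0],
    [0,-0.003,0],
  ],
  gripper=[0,0,0],
)

```text
t: 12.45
position: [0.6342, 0.0273, 0.0373]
tcp_rot: [[0.984, -0.181, -0.0], [-0.181, -0.984, 0.0], [-0.0, -0.0, -1.0]]
contact_force: [-1.1, -0.3, -0.6]
gripper_width: -0.003
grasp_force: 0.4
```

>>> arm_command(
  rotation=[
    [0,0,0],
    [0,0,0],
    [0,0,0],
  ],
  slide=[
    [0,-0.0015,0],
    [0,-0.003,0],
    [0,-0.003,0],
  ],
  gripper=[0,0,0],
)

```text
t: 12.75
position: [0.6345, 0.0286, 0.0374]
tcp_rot: [[0.984, -0.18, -0.001], [-0.18, -0.984, -0.003], [-0.0, 0.003, -1.0]]
contact_force: [-2.0, -4.9, -0.3]
gripper_width: -0.003
grasp_force: 2.9
```

```bash
python3 - <<'E'
from h import *
q=bot.grab_frame("side")
for n in ("cover_handle",): print(n,[(round(d["confidence"],2),w2g(d["point"]).round(4),round(d["point"][2],3)) for d in bot.mark_of(q,n)])
a=q["color"][130:230,160:310]; cv2.imwrite("pics/s7.png",cv2.resize(a,None,fx=5,fy=5,interpolation=2))
rel([(.05,-.0195,.037,0)])
E
```

```text
cover_handle [(0.73, array([0.0566, 0.0042]), 0.057)]
now guard [ 49.9 -15.2] z 0.0374 yaw -0.2 t 12.85 F [-2.1 -5.  -0.3] w -0.0007896478497287663 2.802603095769882
slide [0.0001, 0.0043, 0.0004] rotz -0.2
```

View pics/s7.png

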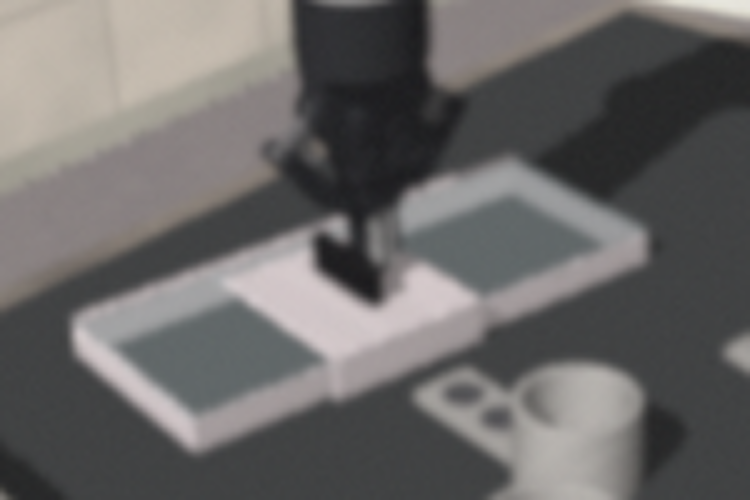

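The cover lies centred over the opening (fin at crop 345,270), and the force rises as at the end stop. One firmer push, then off.

>>> arm_command(
  rotation=[
    [0,0,0],
    [0,0,0],
    [0,0,0],
  ],
  slide=[
    [0,-0.002,0],
    [0,-0.004,0],
    [0,-0.004,0],
  ],
  gripper=[0,0,0],
)

```text
t: 13.15
position: [0.6345, 0.0287, 0.0374]
tcp_rot: [[0.984, -0.178, -0.003], [-0.178, -0.984, -0.009], [-0.001, 0.009, -1.0]]
contact_force: [-4.1, -15.5, 1.0]
gripper_width: 0.002
grasp_force: 7.7
```

The force went to 16 N with no motion, so the cover is on its stop. I'll back off and rise.

>>> arm_command(
  rotation=[
    [0,0,0],
    [0,0,0],
    [0,0,0],
    [0,0,0],
    [0,0,0],
    [0,0,0],
    [0,0,0],
    [0,0,0],
  ],
  slide=[
    [0,0.005,0],
    [0,0.02,0],
    [0,0.025,0],
    [0,0.025,-0.03],
    [0,0.025,-0.07],
    [0,0.025,-0.12],
    [0,0.025,-0.12],
    [0,0.025,-0.12],
  ],
  gripper=[0,0,0,0,0,0,0,0],
)

```text
t: 13.95
position: [0.6321, 0.0094, 0.1593]
tcp_rot: [[0.983, -0.181, 0.004], [-0.181, -0.983, 0.0], [0.004, -0.001, -1.0]]
contact_force: [0.3, 0.2, -2.0]
gripper_width: 0.002
grasp_force: 0.0
```

```bash
python3 - <<'E'
from h import *
for q in look().values():
  for n in ("bar_corner","holder_rim","cover_handle"): print(n,[(round(d["confidence"],2),w2g(d["point"]).round(4),round(d["point"][2],3)) for d in bot.mark_of(q,n)])
rel([])
E
```

```text
bar_corner [(0.9, array([-0.1492, -0.1435]), 0.009), (0.89, array([-0.3046,  0.1458]), 0.011), (0.87, array([-0.2745,  0.1665]), 0.005)]
holder_rim [(0.85, array([-0.1291, -0.2498]), 0.049), (0.59, array([-0.2171,  0.0754]), 0.051)]
cover_handle [(0.58, array([0.0514, 0.0044]), 0.054)]
bar_corner [(0.97, array([-0.2706,  0.1738]), 0.009), (0.96, array([-0.3022,  0.1485]), 0.008), (0.9, array([-0.0373, -0.0152]), 0.009), (0.82, array([-0.0327,  0.018 ]), 0.007), (0.72, array([-0.1436, -0.1396]), 0.009), (0.6, array([-0.1069, -0.1419]), 0.003)]
holder_rim [(0.85, array([-0.1269, -0.2517]), 0.05), (0.78, array([-0.144 ,  0.0043]), 0.048), (0.66, array([-0.2188,  0.0767]), 0.047)]
cover_handle [(0.72, array([0.0553, 0.0041]), 0.055)]
now guard [ 49.5 -34.7] z 0.1563 yaw -0.3 t 14.35 F [ 0.1  0.4 -0.5] w -0.0032729086299245255 0.0
```

```bash
python3 -c "
from plant import bot
print(bot.close_job())"
```

```text
the job is handed in; nothing more can be done
None
```

I've handed the job in. By my last camera check, the carrier lies in front of the guard with its bar corners about 33–37 mm clear. The cover is pushed up against its end stop, and the arm stayed away from the dish, weight and jar. No verdict was returned.

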